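# Set a riveting press for flat work

## Task

Set up the bench riveting press for flat work: find the ground flat on its round steel horn and turn the horn until that flat faces straight up under the ram, then take a trial stroke by pressing the palm pedal fully down to its stop and letting it come right back up. Do not work the pedal before the flat is up, or the ram strikes the round of the horn, and leave the bottles, tools and other things around the press where they are.

Things in the scene. Friction and masses are not known exactly. Their poses are not given: they have to be found in the camera images.
- press: bench riveting press of dark cast iron, bolted down; origin at bench level right under the horn's axis. x points to its column side (away from the operator), y along the horn to the clamp block, z up. Base plate 20 mm thick, x -95 to +125 mm, y -155 to +165 mm. Between ram head and clamp block the horn is free from above.
- clamp_top (a point): top centre of the cast clamp block that holds the horn's root, 182 mm above the bench, at x 0, y +115 mm of the press. Block and horn collar reach from y +77 to +160 mm and x -45 to +45 mm of the press.
- head_top (a point): top of the cast ram head over the horn's nose, on the ram's axis, 217 mm above the bench, at x 0, y -90 mm of the press. Head and column lie in y -112 to -68 mm: head x -32 to +118 mm, z 173 to 217 mm; column x +62 to +118 mm, down to the base. The sprung lever runs above the head.
- horn_mid (a point): point on the horn's axis half-way along its free length, 120 mm above the bench, at x 0, y +10 mm of the press; turns with the horn: z is the way the flat faces, y runs along the axis to the clamp block. The horn is a level round steel bar, 44 mm in diameter, from y +77 to -126 mm. One ground flat, 34 mm wide, 14 mm from the axis (36 mm across flat and round), runs along its whole length.
- horn (a joint): angle of the horn about the press's y axis, rad: 0 with the flat straight up, pi/2 with the flat facing the press's +x (column) side. It starts between 0.7 and 2.6. The clamp drags with about 0.35 N m: gripped and twisted about its axis the horn turns either way, and it stays where it is left.
- pedal_top (a point): centre of the top of the palm pedal, a black ribbed plate 68 x 56 mm on the front end of the press's sprung lever; moves with it. The lever's pivot is at x +85, y -90, z 232 mm of the press. At rest this point is at x -111, y -90, z 309 mm, the pedal rising 16 degrees to the front; at the stop it is level, at x -125, z 252 mm.
- pedal (a joint): lever angle, rad: 0 at rest (up), 0.28 at its lower stop. A spring returns it; pressing at the pedal takes about 3 N at first and 9 N at the stop. The ram follows it down to just above the upturned flat.
- dye_bottle: amber glass dye bottle, 60 mm across, 125 mm tall, beyond the clamp block; origin under its centre. Leave it alone.
- glue_jar: glass jar with a black lid, 76 mm across, 85 mm tall, beyond the clamp block; origin under its centre. Leave it alone.
- rivet_tray: low wooden tray with one divider, 75 x 110 x 24 mm, in front of the press; origin under its centre. Leave it alone.
- maul: wooden maul standing on its 68 mm wide head, 190 mm tall, on the pedal side of the press; origin under its centre. Leave it alone.
- slicker: turned wooden edge slicker, 40 mm across, 110 mm tall, standing on the pedal side of the press; origin under its centre. Leave it alone.
- hammer: hammer lying at the left, 260 mm long. Leave it alone.
- awl: wood-handled awl lying at the right, 180 mm long. Leave it alone.

How it is judged:
By the outcome, as a careful person would: the job done as asked, in the order asked, and still so for the second after the job is handed in, with the robot touching nothing.
It also fails if it takes over 58 s, if anything falls off the work surface, if the arm or the gripper's body presses on something with over 40 N, if the wrist force passes 120 N, or if a joint passes its speed limit or range.

## Robot

A 6-joint arm with a two-finger parallel gripper is mounted at the origin on the work surface. World frame = base frame: x ahead of the robot, y to its left, z up, the work surface at z = 0. Lengths are in m, angles in rad, forces in N, time in s.
With the tool pointing down it reaches from about 0.275 to 0.725 m from the base axis. Payload 15.9 kg.
Tool frame: the origin (TCP) lies on the front face of the gripper's body, between the roots of the fingers; the fingertips stand 73 mm ahead of it and the grasp point (between the pads) lies 54 mm ahead of it; z points along the fingers, y is the direction in which the jaws open and shut (so a half turn about z gives the same grasp; the last joint's range is limited). The gripper opens to 85 mm and grips with 20 to 120 N. Pads are 22 mm wide; open, the fingers measure 114 mm over their backs; the gripper's body (76 mm by 85 mm) begins 54 mm behind the grasp point. The pads swing forward as they close: fully open they stand 13 mm farther back than shut.
Start: joints at [1.267, 0.213, -0.034, 1.323, 0, 1.571], TCP at [0.15, 0.477, 0.304] pointing down, gripper open.
Joint ranges: [-2.98, 2.98], [-0.74, 1.72], [-1.14, 1.35], [-2.1, 2.04], [-1.57, 1.44], [-3.14, 3.14]. Speed limits (rad/s): [1.89, 1.89, 2.39, 2.57, 3.14, 3.14].

## Interface

Orientations are given as a rotation vector (axis times angle).
In Python, from bench import get_obs, get_image, sign_off, find_in, landmark_of gives the robot as it stands.
- The arm moves only by the tool carry_out, never from a script. Its argument "plan" is a list of rows, each a list of 4 numbers: the shift along the tool's x, y, z in m, then the turn about the tool's z in rad. In form: [[dx, dy, dz, roll], ...]. A call has 1 to 20 rows; each row is the pose to reach, as a shift and turn from the pose commanded when the call began, along the tool's axes at that moment; what a row does not reach only later rows make up. A row lasts 1/8 s, in which the tool goes at most 62.5 mm and 10.7 degrees, less where a joint would pass 70% of its speed; a pose out of reach is approached as far as the arm can. A call with a gripper value outside its range is refused whole. "hand" is the finger opening in m, from 0 to 0.0854, set as the call begins (left out, the last holds). The fingers move at their own pace and stop on an object; the grip force is fixed at half the most. Time passes only in rows, so rows that repeat a pose let the fingers close. It gives the time, the measured TCP pose, the force and the opening at its end, in the units of the state.
- get_obs(): the state, without advancing time (a new reading comes with each control period).
- get_image(name): name is "scene" or "top" or "wrist"; returns a dict with "img" (420x560x3 uint8, blue, green, red), "range_z" (420x560 float32, m along the optical axis (not along the pixel's ray), 0 where there is no reading), "fx", "fy", "cx", "cy" (pixels), "D" ([k1, k2, p1, p2, k3] as OpenCV has them; the pictures are not rectified), "cam_to_world" (4x4, takes a point from camera to world coordinates); the wrist camera has in their place "mount" (4x4, takes a point from camera to tool coordinates, whose origin is the TCP and whose axes are the flange's). Camera axes: x right, y down, z forward; pixel columns grow to the right and rows downward; lengths in m; the calibration is good to about 2 mm. A picture is of the moment at which its call begins: read the wrist's pose just before it.
- sign_off(): hands the job in, once; it reports no verdict.
Trained networks look in a picture, given as the dict that the camera call returned (one of the last four; its "shot" number tells which), for a name from the list of things; names that differ only in an ending like _2 or _b are one class to them, and where a whole thing is asked for, a point or a joint stands for the part that bears it (a point fixed in the world has none). Each returns a list of dicts, best first, with "p" (0 to 1); they miss things now and then, are a little off and sometimes report something else, mostly with a low value. They report only what shows in the picture. A call takes as long as a camera call.
- find_in(label, picture): "pixel" ([column, row] in pixels, amid what is visible of it).
- landmark_of(label, picture): "pixel" ([column, row] in pixels: a listed point, or the origin of a listed thing).
The state is a dict: "clock": time; "joint_positions": joint angles; "qd": joint speeds; "effort": joint torques, N m; "eef_pos": TCP position; "orientation": TCP orientation; "ft_force": force on the tool from outside, world axes, zero at the start; "torque": the same for the moment, N m; "gripper_width": finger opening in m.
Only numpy, scipy, OpenCV 4.12 (cv2) and the standard library are available. Lean on these libraries where they do the work, as an engineer would, in place of code of your own. Each camera call takes 0.05 s, during which the arm holds its last target. There are 200 camera calls.

## Working session

There is one attempt and no reset: what is moved stays moved. The work goes in short steps, Python scripts to look and compute and a tool call to move; the robot and the scene stay as the last step left them, time stands still between calls to the robot, and variables do not carry over. Pictures are saved under pics/ and viewed, about 8 in all and at most 12, crops included, and the job is handed in when it is done.

Besides the shell and the picture viewer there is one more tool, called as name(argument=value, ...), one argument or row to a line, values as JSON. carry_out: Moves the arm, as the interface text tells. Its arguments: {"type":"object","properties":{"plan":{"type":"array"},"hand":{"type":"number"}},"required":["plan"]}

```bash
mkdir -p pics; ls; cat > h.py <<'E'
import numpy as np, cv2
from scipy.spatial.transform import Rotation as R
from bench import *
def K(p): return np.array([[p['fx'],0,p['cx']],[0,p['fy'],p['cy']],[0,0,1]])
def pose(o):
    T=np.eye(4);T[:3,:3]=R.from_rotvec(o['orientation']).as_matrix();T[:3,3]=o['eef_pos'];return T
def shot(n):
    o=get_obs();p=get_image(n)
    p['T']=pose(o)@np.array(p['mount']) if n=='wrist' else np.array(p['cam_to_world']);return p
def ray(p,px):
    u=cv2.undistortPoints(np.array([[px]],float),K(p),np.array(p['D'],float))[0,0]
    return np.array([u[0],u[1],1.])
def at_z(p,px,z):
    d=p['T'][:3,:3]@ray(p,px);c=p['T'][:3,3];return c+d*(z-c[2])/d[2]
def cloud(p):
    v,u=np.nonzero(p['range_z']>0);z=p['range_z'][v,u]
    n=cv2.undistortPoints(np.stack([u,v],1).astype(float)[:,None],K(p),np.array(p['D'],float))[:,0]
    c=np.c_[n*z[:,None],z]; return c@p['T'][:3,:3].T+p['T'][:3,3],u,v
E
python3 - <<'E'
from h import *
o=get_obs();print({k:np.round(v,3) for k,v in o.items()})
Z=dict(clamp_top=.182,head_top=.217,horn_mid=.12,pedal_top=.309,dye_bottle=0,glue_jar=0,rivet_tray=0,maul=0,slicker=0,hammer=0,awl=0)
for n in('top','scene'):
    p=shot(n);cv2.imwrite(f'pics/{n}0.png',p['img']);print(n,np.round(p['T'],3).tolist(),p['shot'])
    for k,z in Z.items():
        r=landmark_of(k,p)
        for q in r[:2]: print(k,round(q['p'],2),np.round(q['pixel']),np.round(at_z(p,q['pixel'],z),3))
E
```

```text
pics
{'clock': np.float64(0.0), 'joint_positions': array([ 1.267,  0.213, -0.035,  1.323, -0.   ,  1.571]), 'qd': array([-0.002, -0.002,  0.   ,  0.002,  0.002,  0.001]), 'effort': array([-0.0000e+00, -6.8615e+01,  4.8712e+01,  1.7000e-02, -0.0000e+00,
        0.0000e+00]), 'eef_pos': array([0.15 , 0.477, 0.303]), 'orientation': array([-4.750e-01, -3.105e+00,  2.000e-03]), 'ft_force': array([-0.682,  0.196,  0.721]), 'torque': array([-0.026, -0.007, -0.038]), 'gripper_width': np.float64(0.085)}
top [[-0.025, -0.997, 0.077, 0.493], [-1.0, 0.026, 0.007, 0.037], [-0.009, -0.077, -0.997, 1.321], [0.0, 0.0, 0.0, 1.0]] 1
clamp_top 0.83 [224. 199.] [0.592 0.202 0.182]
head_top 0.55 [299. 189.] [ 0.61  -0.006  0.217]
horn_mid 0.71 [141. 234.] [0.501 0.461 0.12 ]
horn_mid 0.62 [260. 196.] [0.605 0.107 0.12 ]
pedal_top 0.84 [306. 228.] [ 0.506 -0.016  0.309]
pedal_top 0.23 [300. 189.] [ 0.602 -0.005  0.309]
dye_bottle 0.93 [197. 186.] [0.653 0.317 0.   ]
glue_jar 0.69 [188. 225.] [0.527 0.347 0.   ]
glue_jar 0.4 [298. 189.] [ 0.635 -0.012  0.   ]
rivet_tray 0.66 [250. 252.] [0.436 0.15  0.   ]
[... 258 characters left out ...]
, -0.695, -0.719, 1.072], [0.0, 0.0, 0.0, 1.0]] 2
clamp_top 0.89 [332. 188.] [0.606 0.204 0.182]
head_top 0.58 [282. 218.] [ 0.617 -0.011  0.217]
horn_mid 0.83 [304. 223.] [0.611 0.088 0.12 ]
pedal_top 0.73 [253. 172.] [ 0.503 -0.012  0.309]
dye_bottle 0.88 [361. 218.] [0.653 0.327 0.   ]
glue_jar 0.73 [341. 198.] [0.543 0.347 0.   ]
rivet_tray 0.63 [275. 211.] [0.432 0.133 0.   ]
rivet_tray 0.16 [284. 217.] [0.471 0.137 0.   ]
maul 0.93 [262. 307.] [ 0.681 -0.148  0.   ]
maul 0.59 [255. 170.] [0.224 0.226 0.   ]
slicker 0.61 [230. 276.] [ 0.538 -0.148  0.   ]
hammer 0.67 [356. 169.] [0.479 0.507 0.   ]
hammer 0.2 [260. 306.] [ 0.676 -0.149  0.   ]
awl 0.66 [134. 341.] [ 0.527 -0.472  0.   ]
```

```bash
python3 - <<'E'
from h import *
a=cv2.imread('pics/top0.png')[140:290,150:390];b=cv2.imread('pics/scene0.png')[120:320,180:420]
cv2.imwrite('pics/v1.png',np.vstack([cv2.resize(a,(480,300),interpolation=2),cv2.resize(b,(360,300),interpolation=2).copy() if 0 else cv2.copyMakeBorder(cv2.resize(b,(360,300),interpolation=2),0,0,0,120,0)]))
for n in('top','scene'):
    p=shot(n);c,u,v=cloud(p)
    np.save(n+'.npy',c)
    near=(abs(c[:,0]-.6)<.25)&(abs(c[:,1]-.1)<.3)
    for nm,z in(('clamp',.182),('head',.217)):
        m=near&(abs(c[:,2]-z)<.005); 
        q=c[m][:,:2]; print(n,nm,m.sum(),np.round([q.min(0),q.max(0),q.mean(0)],3).tolist())
    y=-.0
    m=near&(c[:,1]>.06)&(c[:,1]<.15)&(c[:,2]>.08)&(abs(c[:,0]-.605)<.05)
    print('horn',m.sum(),np.round(c[m].mean(0),3))
    q=c[m]; 
    for i in np.argsort(q[:,0])[::max(1,len(q)//40)]: print(np.round(q[i],3),end=' ')
    print()
E
```

```text
top clamp 379 [[0.565, -0.168], [0.684, 0.231], [0.612, 0.149]]
top head 414 [[0.58, -0.024], [0.73, 0.024], [0.65, 0.002]]
horn 402 [0.602 0.105 0.139]
[0.584 0.144 0.13 ] [0.586 0.086 0.122] [0.586 0.118 0.129] [0.587 0.135 0.129] [0.588 0.082 0.13 ] [0.589 0.131 0.138] [0.589 0.12  0.129] [0.591 0.085 0.134] [0.591 0.125 0.139] [0.592 0.129 0.134] [0.593 0.088 0.142] [0.594 0.116 0.142] [0.595 0.137 0.139] [0.596 0.076 0.139] [0.597 0.108 0.14 ] [0.597 0.14  0.142] [0.599 0.073 0.141] [0.599 0.091 0.139] [0.6   0.128 0.141] [0.601 0.073 0.142] [0.602 0.082 0.137] [0.603 0.136 0.146] [0.604 0.079 0.143] [0.605 0.093 0.14 ] [0.606 0.128 0.143] [0.607 0.07  0.144] [0.608 0.099 0.144] [0.608 0.119 0.144] [0.609 0.145 0.138] [0.61  0.093 0.144] [0.611 0.116 0.142] [0.612 0.143 0.138] [0.613 0.096 0.144] [0.614 0.127 0.144] [0.615 0.131 0.132] [0.616 0.078 0.142] [0.617 0.108 0.137] [0.618 0.145 0.138] [0.619 0.084 0.14 ] [0.62  0.102 0.136] [0.622 0.078 0.14 ] 
scene clamp 397 [[0.57, -0.171], [0.734, 0.234], [0.636, 0.077]]
scene head 414 [[0.583, -0.029], [0.733, 0.022], [0.662, -0.0
[... 192 characters left out ...]
 [0.602 0.122 0.139] [0.603 0.116 0.144] [0.605 0.137 0.143] [0.606 0.14  0.146] [0.606 0.101 0.14 ] [0.607 0.122 0.143] [0.608 0.146 0.148] [0.608 0.146 0.145] [0.609 0.102 0.142] [0.61  0.149 0.139] [0.611 0.104 0.142] [0.612 0.112 0.145] [0.612 0.082 0.142] [0.613 0.132 0.145] [0.614 0.14  0.14 ] [0.615 0.113 0.142] [0.616 0.104 0.141] [0.616 0.138 0.138] [0.617 0.124 0.145] [0.618 0.141 0.142] [0.618 0.102 0.136] [0.619 0.141 0.122] [0.62  0.136 0.121] [0.62  0.136 0.117] [0.62  0.142 0.139] [0.621 0.148 0.117] [0.621 0.131 0.108] [0.622 0.116 0.133] [0.622 0.124 0.136] [0.622 0.132 0.134] [0.622 0.12  0.126] [0.623 0.119 0.131] [0.623 0.128 0.129] [0.623 0.11  0.134] [0.623 0.138 0.109]
```

View pics/v1.png

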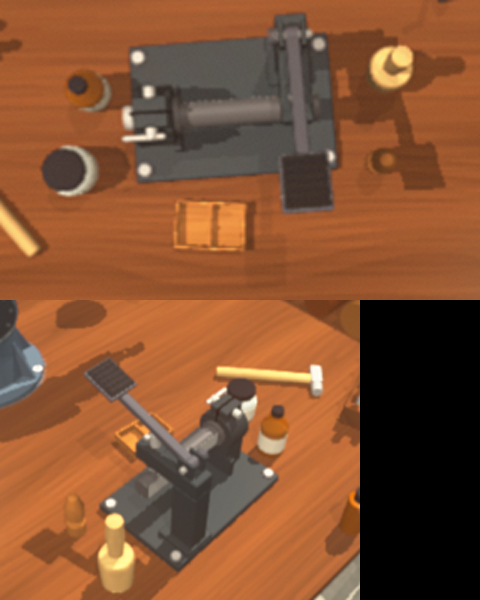

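```bash
cat >> h.py <<'E'
def press(c):
    "press origin, yaw from base-plate top + head"
    m=(abs(c[:,2]-.02)<.006)&(abs(c[:,0]-.62)<.2)&(abs(c[:,1]-.1)<.24)
    return c[m]
def to_press(c,P):
    a=P[2];q=c.copy();d=c[:,:2]-P[:2]
    q[:,0]=np.cos(a)*d[:,0]+np.sin(a)*d[:,1];q[:,1]=-np.sin(a)*d[:,0]+np.cos(a)*d[:,1];return q
E
python3 - <<'E'
from h import *
from scipy.optimize import minimize
print(np.round(pose(get_obs()),3))
for n in('top','scene'):
    c=np.load(n+'.npy'); m=(abs(c[:,2]-.217)<.006)&(abs(c[:,0]-.65)<.1)&(abs(c[:,1])<.05)
    r=cv2.minAreaRect(c[m][:,:2].astype(np.float32)); print(n,'head',r)
    b=press(c);r=cv2.minAreaRect(b[:,:2].astype(np.float32)); print('base',len(b),r)
    # fit base: axis offsets by percentiles over yaw
    for a in np.radians(np.arange(-2,8,1.)):
        q=to_press(b,(0,0,a)); l=np.percentile(q[:,:2],[.5,99.5],axis=0); print(round(np.degrees(a)),np.round(l[1]-l[0],4),np.round(l.mean(0),4))
E
```

```text
[[-0.954  0.299 -0.     0.15 ]
 [ 0.299  0.954 -0.     0.477]
 [-0.    -0.    -1.     0.304]
 [ 0.     0.     0.     1.   ]]
top head ((0.6548523902893066, 0.0004087276756763458), (0.14988264441490173, 0.043858326971530914), 2.594561815261841)
base 4204 ((0.5760828256607056, 0.09852758049964905), (0.31333673000335693, 0.47680631279945374), 2.5213100910186768)
-2 [0.3009 0.3685] [0.5823 0.1359]
-1 [0.2979 0.3672] [0.5836 0.1257]
0 [0.2947 0.3658] [0.5853 0.1155]
1 [0.2927 0.3646] [0.5875 0.1051]
2 [0.2899 0.3635] [0.5891 0.0945]
3 [0.2894 0.3632] [0.5908 0.0835]
4 [0.2895 0.3635] [0.5927 0.0721]
5 [0.2906 0.364 ] [0.5949 0.0605]
6 [0.2916 0.3653] [0.5968 0.0484]
7 [0.2932 0.3659] [0.5981 0.0366]
scene head ((0.6571754813194275, -0.005728445947170258), (0.15115633606910706, 0.04474850744009018), 5.445040225982666)
base 3028 ((0.5782179832458496, 0.0969264954328537), (0.3162390887737274, 0.48240500688552856), 2.309591770172119)
-2 [0.3149 0.368 ] [0.5821 0.1311]
-1 [0.3122 0.3658] [0.5832 0.1207]
0 [0.3096 0.3639] [0.584  0.1104]
1 [0.3074 0.3628] [0.5849 0.0997]
2 [0.3049 0.3618] [0.5859 0.0889]
3 [0.3043 0.3606] [0.5875 0.0781]
4 [0.3054 0.3605] [0.5894 0.0662]
5 [0.3059 0.3604] [0.5917 0.0542]
6 [0.307  0.3613] [0.5936 0.042 ]
7 [0.3078 0.3622] [0.5956 0.0299]
```

```bash
python3 - <<'E'
from h import *
from scipy.optimize import least_squares
P=(.608,.086,.053)
for n in('top','scene'):
    c=to_press(np.load(n+'.npy'),P)
    m=(c[:,1]>-.05)&(c[:,1]<.055)&(c[:,2]>.085)&(c[:,2]<.16)&(abs(c[:,0])<.04)
    q=c[m][:,[0,2]]
    for lo in np.arange(-.03,.035,.004):
        k=(q[:,0]>=lo)&(q[:,0]<lo+.004)
        if k.sum(): print(round(lo*1e3),k.sum(),np.round(np.percentile(q[k,1],[10,50,90])*1e3,1))
    def f(v):
        d=q-[v[0],.12+v[2]]; rad=np.hypot(*d.T)-.022; fl=d@[np.sin(v[1]),np.cos(v[1])]-.014
        return np.maximum(rad,fl)
    for t0 in(.7,1.1,1.5,1.9,2.3):
        s=least_squares(f,[0,t0,0],loss='soft_l1',f_scale=.002,x_scale=[.01,.3,.01]); print(n,t0,np.round(s.x,4),s.cost*1e6)
E
```

```text
-26 2 [123.  125.  127.1]
-22 59 [122.8 129.4 133.4]
-18 56 [131.4 135.9 140.5]
-14 56 [134.9 138.8 141.9]
-10 49 [138.5 141.3 143.6]
-6 51 [138.6 142.1 145.9]
-2 51 [139.6 142.4 145.5]
2 51 [139.3 142.6 145.2]
6 43 [138.7 140.8 143.9]
10 47 [136.6 139.3 142.6]
14 4 [135.8 136.3 138.3]
top 0.7 [4.0000e-04 1.4418e+00 9.0000e-04] 658.4403608790338
top 1.1 [4.0000e-04 1.4418e+00 9.0000e-04] 658.4403608789926
top 1.5 [4.0000e-04 1.4391e+00 1.0000e-03] 658.4454203782341
top 1.9 [1.0e-04 1.9e+00 8.0e-04] 688.6196424238556
top 2.3 [1.0e-04 2.3e+00 8.0e-04] 688.619643080837
-18 2 [134.3 135.  135.8]
-14 9 [136.9 137.5 139. ]
-10 18 [139.1 140.4 142.7]
-6 16 [139.7 141.3 144.6]
-2 22 [140.9 142.5 144.2]
2 22 [141.4 142.1 145.2]
6 20 [139.  141.2 144.2]
10 21 [136.1 139.9 142.3]
14 48 [114.  132.7 141.3]
18 2 [111.9 121.7 131.6]
scene 0.7 [2.00e-03 1.57e+00 9.00e-04] 187.54688638425907
scene 1.1 [2.00e-03 1.57e+00 9.00e-04] 187.54688638422277
scene 1.5 [2.00e-03 1.57e+00 9.00e-04] 187.54688638422186
scene 1.9 [2.00e-03 1.57e+00 9.00e-04] 187.54688638425142
scene 2.3 [2.00e-03 1.57e+00 9.00e-04] 187.54688638424983
```

carry_out(
  plan=[
    [0,0,-0.05,0],
    [-0.04,-0.014,-0.05,0.1],
    [-0.09,-0.032,-0.05,0.2],
    [-0.14,-0.05,-0.05,0.3],
    [-0.19,-0.068,-0.05,0.4],
    [-0.24,-0.086,-0.05,0.5],
    [-0.29,-0.103,-0.05,0.6],
    [-0.34,-0.121,-0.05,0.7],
    [-0.39,-0.139,-0.05,0.8],
    [-0.44,-0.157,-0.05,0.9],
    [-0.49,-0.175,-0.05,1.0],
    [-0.53,-0.189,-0.05,1.1],
    [-0.57,-0.203,-0.05,1.215],
    [-0.59,-0.21,-0.05,1.215],
    [-0.59,-0.21,0,1.215],
    [-0.59,-0.21,0.04,1.215],
    [-0.59,-0.21,0.04,1.215],
  ],
  hand=0,
)

```text
clock: 3.42
eef_pos: [0.6483, 0.1, 0.2612]
orientation: [-2.161, -2.276, 0.007]
ft_force: [-1.3, 0.3, 0.8]
gripper_width: 0.0003
```

```bash
cat > look.py <<'E'
from h import *
import sys
P=(.608,.086,.053)
o=get_obs();T=pose(o);print('clock',o['clock'],np.round(T,3).tolist(),'press',np.round(to_press(T[:3,3][None],P),4),'f',np.round(o['ft_force'],1),np.round(o['joint_positions'],2))
p=shot('scene');w=shot('wrist')
if len(sys.argv)>1:
    v=np.vstack([cv2.resize(p['img'][120:320,180:420],(480,400)),cv2.resize(w['img'],(267,200)).copy() if 0 else np.zeros((1,480,3),np.uint8)])
    cv2.imwrite(sys.argv[1],np.hstack([v[:400],cv2.resize(w['img'],(320,240))[:240] if 0 else cv2.copyMakeBorder(cv2.resize(w['img'],(320,240)),0,160,0,0,0)]))
for n,p in(('scene',p),('wrist',w)):
    for k in('horn_mid','pedal_top'):
        for q in landmark_of(k,p)[:1]: print(n,k,round(q['p'],2),np.round(q['pixel']))
    c,u,v=cloud(p);c=to_press(c,P)
    m=(c[:,1]>-.055)&(c[:,1]<.06)&(c[:,2]>.092)&(c[:,2]<.145)&(np.hypot(c[:,0],c[:,2]-.12)<.026);q=c[m]
    if n=='scene': m2=(q[:,1]>.03)|(q[:,1]<-.008);q=q[m2]
    print(n,len(q))
    if len(q)<20: continue
    from scipy.optimize import minimize
    def f(t):
        d=q[:,[0,2]]-[0,.1205];e=np.maximum(np.hypot(*d.T)-.022,d@[np.sin(t),np.cos(t)]-.014);return np.sum(np.minimum(abs(e),.006))
    ts=np.arange(-.6,2.7,.05);E=[f(t) for t in ts];i=np.argsort(E)[:3];print('theta',np.round(ts[i],2),np.round(np.array(E)[i]/len(q)*1e3,2))
E
python3 look.py pics/v2.png
```

```text
clock 3.425 [[-0.052, 0.999, -0.006, 0.648], [0.999, 0.052, -0.001, 0.1], [-0.001, -0.006, -1.0, 0.261], [0.0, 0.0, 0.0, 1.0]] press [[0.041  0.0118 0.2612]] f [-1.3  0.3  0.8] [0.15 0.56 0.37 1.38 0.   1.67]
scene horn_mid 0.95 [302. 222.]
scene pedal_top 0.91 [255. 170.]
scene 70
theta [1.75 1.8  1.7 ] [1.59 1.6  1.6 ]
wrist horn_mid 0.6 [227. 234.]
wrist 8623
theta [1.65 1.6  1.7 ] [1.19 1.2  1.2 ]
```

View pics/v2.png

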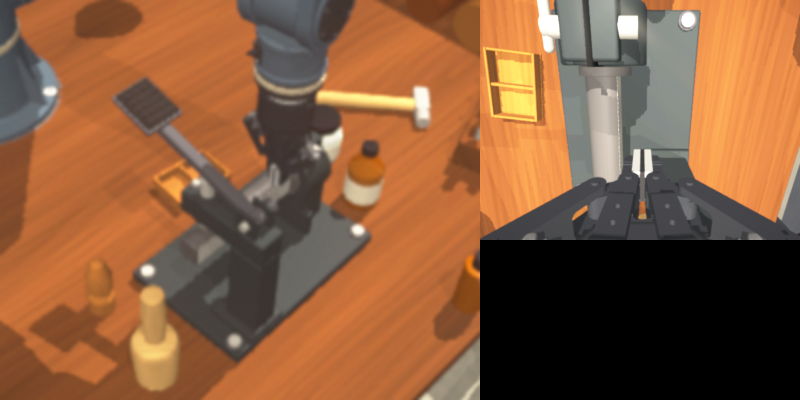

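carry_out(
  plan=[
    [0,0,0.03,0],
    [0,0,0.058,0],
    [0,0,0.058,0],
    [0,-0.004,0.058,0],
    [0,-0.008,0.058,0],
    [0,-0.012,0.058,0],
    [0,-0.014,0.058,0],
    [0,-0.016,0.058,0],
    [0,-0.016,0.058,0],
  ],
)

```text
clock: 4.85
eef_pos: [0.6337, 0.0994, 0.206]
orientation: [2.163, 2.278, -0.0]
ft_force: [-0.4, 1.0, 0.4]
gripper_width: 0.0003
```

carry_out(
  plan=[
    [0,-0.002,0.002,0],
    [0,-0.004,0.002,0],
    [0,-0.006,0.002,0],
    [0,-0.008,0.002,0],
    [0,-0.008,0.002,0],
  ],
)

```text
clock: 5.48
eef_pos: [0.6286, 0.0992, 0.2058]
orientation: [2.16, 2.275, 0.009]
ft_force: [17.3, 1.4, 6.6]
gripper_width: -0.0003
```

carry_out(
  plan=[
    [0,-0.002,-0.001,0],
    [0,-0.004,-0.0022,0],
    [0,-0.0065,-0.003,0],
    [0,-0.009,-0.004,0],
    [0,-0.011,-0.0042,0],
    [0,-0.013,-0.0044,0],
    [0,-0.013,-0.0044,0],
  ],
)

```text
clock: 6.35
eef_pos: [0.6162, 0.0986, 0.2112]
orientation: [2.159, 2.274, 0.012]
ft_force: [18.4, 0.5, 16.1]
gripper_width: -0.0002
```

```bash
python3 look.py pics/v3.png
```

```text
clock 6.35 [[-0.052, 0.999, 0.01, 0.616], [0.999, 0.052, 0.001, 0.099], [0.001, 0.01, -1.0, 0.211], [0.0, 0.0, 0.0, 1.0]] press [[0.0089 0.0121 0.2112]] f [18.4  0.5 16.1] [ 0.16  0.49  0.13  1.2  -0.    1.68]
scene horn_mid 0.91 [304. 224.]
scene pedal_top 0.79 [254. 173.]
scene 51
theta [0.7  0.75 0.65] [1.88 1.89 1.92]
wrist horn_mid 0.79 [270. 269.]
wrist 9142
theta [0.85 0.9  0.8 ] [1.13 1.14 1.22]
```

View pics/v3.png

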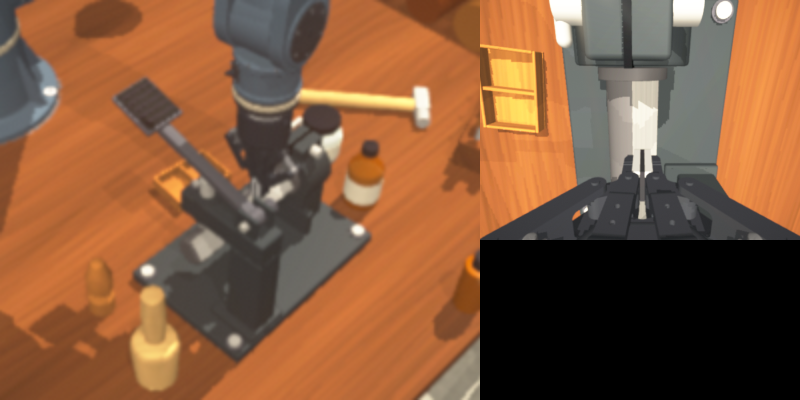

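carry_out(
  plan=[
    [0,-0.002,-0.0002,0],
    [0,-0.004,0.0,0],
    [0,-0.006,0.0006,0],
    [0,-0.008,0.0014,0],
    [0,-0.0095,0.0024,0],
    [0,-0.0095,0.0024,0],
  ],
)

```text
clock: 7.4
eef_pos: [0.6059, 0.0981, 0.2094]
orientation: [2.159, 2.274, 0.011]
ft_force: [5.9, -0.1, 28.6]
gripper_width: 0.0003
```

```bash
python3 look.py
```

```text
clock 7.4 [[-0.052, 0.999, 0.009, 0.606], [0.999, 0.052, 0.001, 0.098], [0.001, 0.009, -1.0, 0.209], [0.0, 0.0, 0.0, 1.0]] press [[-0.0014  0.0122  0.2094]] f [ 5.9 -0.1 28.6] [ 0.16  0.47  0.09  1.18 -0.    1.68]
scene horn_mid 0.9 [303. 220.]
scene pedal_top 0.83 [253. 170.]
scene 75
theta [0.25 0.2  0.3 ] [1.49 1.51 1.51]
wrist horn_mid 0.6 [291. 271.]
wrist 9143
theta [0.3  0.35 0.25] [0.98 0.99 1.08]
```

carry_out(
  plan=[
    [0,0,-0.006,0],
    [0,0.0,-0.015,0],
    [0,0.003,-0.015,0],
    [0,0.003,-0.015,0],
    [0,0.003,-0.015,0],
  ],
  hand=0.016,
)

```text
clock: 8.32
eef_pos: [0.6061, 0.0979, 0.2204]
orientation: [-2.163, -2.278, 0.001]
ft_force: [-0.1, 0.6, 0.0]
gripper_width: 0.0161
```

```bash
cat >> look.py <<'E'
cv2.imwrite('pics/w.png',w['img'][150:420,130:430])
d,u,v=cloud(w);d=to_press(d,P)
for y0 in(.02,.035,.05):
    k=(abs(d[:,1]-y0)<.005)&(d[:,2]>.12)&(d[:,2]<.15)&(abs(d[:,0])<.03);x=d[k,0]; print('horn edges',y0,k.sum(),np.round([x.min(),x.max()],4) if k.sum() else '')
E
python3 look.py; python3 -c "
from h import *
cv2.imwrite('pics/v4.png',cv2.resize(cv2.imread('pics/w.png'),(600,540)))"
```

```text
clock 8.325 [[-0.052, 0.999, -0.001, 0.606], [0.999, 0.052, -0.0, 0.098], [-0.0, -0.001, -1.0, 0.22], [0.0, 0.0, 0.0, 1.0]] press [[-0.0012  0.012   0.2204]] f [-0.1  0.6  0. ] [0.16 0.48 0.13 1.22 0.   1.68]
scene horn_mid 0.74 [305. 222.]
scene pedal_top 0.9 [254. 170.]
scene 70
theta [0.15 0.2  0.1 ] [1.35 1.37 1.39]
wrist horn_mid 0.62 [292. 260.]
wrist 11951
theta [0.25 0.3  0.2 ] [0.82 0.83 0.93]
horn edges 0.02 1466 [-0.0204  0.0227]
horn edges 0.035 1580 [-0.0204  0.023 ]
horn edges 0.05 1706 [-0.0199  0.0231]
```

View pics/v4.png

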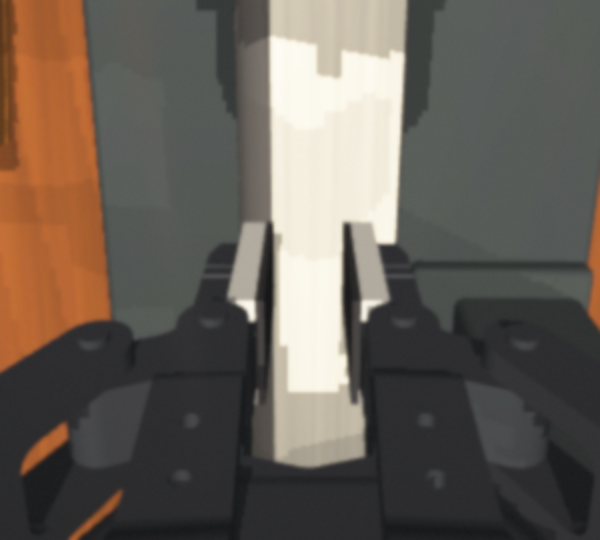

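carry_out(
  plan=[
    [0,0.0025,0,0],
    [0,0.0025,0.005,0],
    [0,0.0025,0.008,0],
    [0,0.0025,0.011,0],
    [0,0.0025,0.013,0],
    [0,0.0025,0.0145,0],
    [0,0.0025,0.0155,0],
    [0,0.0025,0.0155,0],
  ],
)

```text
clock: 9.62
eef_pos: [0.6088, 0.0981, 0.2101]
orientation: [2.161, 2.276, 0.006]
ft_force: [-23.7, -4.0, 63.3]
gripper_width: 0.0163
```

```bash
python3 look.py
```

```text
clock 9.625 [[-0.052, 0.999, 0.004, 0.609], [0.999, 0.052, 0.001, 0.098], [0.0, 0.004, -1.0, 0.21], [0.0, 0.0, 0.0, 1.0]] press [[0.0014 0.012  0.2101]] f [-23.7  -4.   63.3] [ 0.16  0.48  0.11  1.19 -0.    1.68]
scene horn_mid 0.69 [302. 223.]
scene pedal_top 0.92 [252. 170.]
scene 51
theta [0.25 0.3  0.2 ] [1.52 1.53 1.58]
wrist horn_mid 0.6 [284. 269.]
wrist 12700
theta [0.3  0.25 0.35] [0.86 0.87 0.97]
horn edges 0.02 1883 [-0.0205  0.0229]
horn edges 0.035 1768 [-0.0203  0.0229]
horn edges 0.05 1938 [-0.0203  0.0231]
```

carry_out(
  plan=[
    [0,0,-0.006,0],
    [0,0.003,-0.009,0],
    [0,0.003,-0.006,0],
    [0,0.003,-0.004,0],
    [0,0.001,-0.003,0],
    [0,-0.001,-0.002,0],
    [0,-0.002,-0.0015,0],
    [0,-0.003,-0.001,0],
    [0,-0.003,-0.001,0],
  ],
)

```text
clock: 11.05
eef_pos: [0.6078, 0.098, 0.2078]
orientation: [2.161, 2.276, 0.006]
ft_force: [8.9, -0.3, 15.1]
gripper_width: 0.0158
```

```bash
python3 look.py
```

```text
clock 11.05 [[-0.052, 0.999, 0.005, 0.608], [0.999, 0.052, 0.0, 0.098], [0.0, 0.005, -1.0, 0.208], [0.0, 0.0, 0.0, 1.0]] press [[0.0004 0.012  0.2078]] f [ 8.9 -0.3 15.1] [ 0.16  0.48  0.1   1.19 -0.    1.68]
scene horn_mid 0.98 [303. 223.]
scene pedal_top 0.68 [256. 171.]
scene 48
theta [0.05 0.   0.1 ] [1.86 1.88 1.88]
wrist horn_mid 0.89 [287. 270.]
wrist 12808
theta [0.1  0.05 0.  ] [1.07 1.08 1.14]
horn edges 0.02 2035 [-0.0213  0.0228]
horn edges 0.035 1792 [-0.0206  0.0232]
horn edges 0.05 1977 [-0.0202  0.023 ]
```

carry_out(
  plan=[
    [0,-0.001,0.001,0],
    [0,-0.0015,0.002,0],
    [0,-0.002,0.003,0],
    [0,-0.002,0.004,0],
    [0,-0.002,0.004,0],
    [0,-0.002,0.004,0],
  ],
)

```text
clock: 12.1
eef_pos: [0.6065, 0.098, 0.2067]
orientation: [2.159, 2.274, 0.011]
ft_force: [-0.5, -2.4, 47.8]
gripper_width: 0.016
```

```bash
python3 look.py
```

```text
clock 12.1 [[-0.052, 0.999, 0.009, 0.606], [0.999, 0.052, 0.001, 0.098], [0.0, 0.009, -1.0, 0.207], [0.0, 0.0, 0.0, 1.0]] press [[-0.0009  0.012   0.2067]] f [-0.5 -2.4 47.8] [ 0.16  0.47  0.09  1.18 -0.    1.68]
scene horn_mid 0.87 [304. 223.]
scene pedal_top 0.74 [254. 170.]
scene 49
theta [ 0.   -0.05  0.05] [1.56 1.61 1.64]
wrist horn_mid 0.61 [291. 272.]
wrist 12892
theta [ 0.   -0.05  0.05] [1.13 1.15 1.17]
horn edges 0.02 2096 [-0.0224  0.0229]
horn edges 0.035 1845 [-0.0204  0.023 ]
horn edges 0.05 2016 [-0.0203  0.023 ]
```

carry_out(
  plan=[
    [0,0,-0.01,0],
    [0,0,-0.05,0],
    [0,0,-0.09,0],
    [0,0,-0.09,0],
    [0,0,-0.09,0],
  ],
)

```text
clock: 13.02
eef_pos: [0.6036, 0.0978, 0.2913]
orientation: [-2.162, -2.278, 0.002]
ft_force: [-0.1, 0.9, -0.2]
gripper_width: 0.0164
```

```bash
cat > flat.py <<'E'
from h import *
P=(.608,.086,.053)
for i in range(3):
    w=shot('wrist');c,u,v=cloud(w);c=to_press(c,P)
    m=(c[:,1]>-.05)&(c[:,1]<.07)&(abs(c[:,2]-.134)<.02)&(abs(c[:,0]-.001)<.0135);q=c[m]
    for _ in range(4):
        A=np.c_[q[:,:2],np.ones(len(q))];s=np.linalg.lstsq(A,q[:,2],rcond=None)[0];e=q[:,2]-A@s;q=q[abs(e)<2.5*e.std()]
    print(len(q),'dz/dx',s[0].round(4),'theta',round(np.arctan(-s[0]),3),'dz/dy',s[1].round(4),'z',s[2].round(4),e.std().round(4))
t=shot('top')
print([(k,[(round(q['p'],2),np.round(at_z(t,q['pixel'],.309),3).tolist()) for q in landmark_of(k,t)[:1]]) for k in('pedal_top',)])
cv2.imwrite('pics/v5.png',np.vstack([w['img'],]))
E
python3 flat.py
```

```text
5631 dz/dx -0.0 theta 0.0 dz/dy -0.0022 z 0.1335 0.0006
5595 dz/dx -0.001 theta 0.001 dz/dy -0.0023 z 0.1335 0.0006
5602 dz/dx -0.001 theta 0.001 dz/dy -0.0022 z 0.1335 0.0006
[('pedal_top', [(0.88, [0.506, -0.014, 0.309])])]
```

View pics/v5.png

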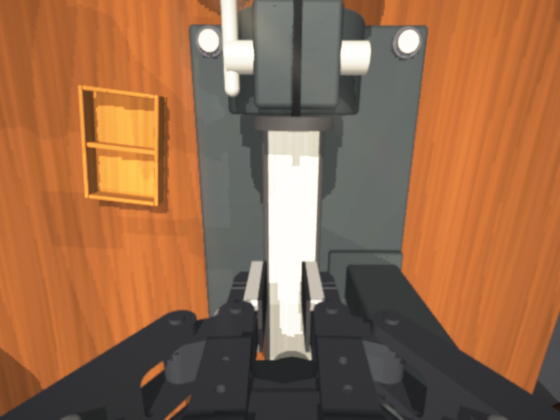

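carry_out(
  plan=[
    [0,0,-0.06,0],
    [0,0,-0.12,0],
    [0,0,-0.145,0],
    [0,0,-0.145,0],
    [-0.03,-0.035,-0.145,0],
    [-0.07,-0.075,-0.145,0],
    [-0.103,-0.112,-0.145,0],
    [-0.103,-0.112,-0.145,0],
    [-0.103,-0.112,-0.145,0],
    [-0.103,-0.112,-0.145,0],
  ],
  hand=0,
)

```text
clock: 14.52
eef_pos: [0.4979, -0.0103, 0.4366]
orientation: [-2.161, -2.279, 0.001]
ft_force: [-0.1, -0.6, 0.7]
gripper_width: -0.0001
```

```bash
python3 - <<'E'
from h import *
o=get_obs();print(o['clock'],np.round(pose(o)[:3,3],4),np.round(o['ft_force'],1))
w=shot('wrist');s=shot('scene')
for n,p in(('w',w),('s',s)):
    for q in landmark_of('pedal_top',p)[:1]: print(n,q['p'],q['pixel'],at_z(p,q['pixel'],.309))
c,u,v=cloud(w);c=to_press(c,(.608,.086,.053));m=(abs(c[:,1]+.09)<.06)&(abs(c[:,0]+.11)<.06)&(c[:,2]>.285)&(c[:,2]<.34);print(m.sum(),c[m].min(0) if m.any() else '',c[m].max(0) if m.any() else '')
cv2.imwrite('pics/v6.png',np.hstack([cv2.resize(w['img'],(400,300)),cv2.resize(s['img'][120:320,160:427],(400,300))]))
E
```

```text
14.525 [ 0.4979 -0.0103  0.4366] [-0.1 -0.6  0.7]
w 0.61 [292.5, 238.2] [ 0.50300594 -0.01087102  0.309     ]
s 0.65 [253.2, 171.7] [ 0.50348924 -0.01103236  0.309     ]
9883 [-0.14984083 -0.12246266  0.28500088] [-0.0696712  -0.0579511   0.31887855]
```

View pics/v6.png

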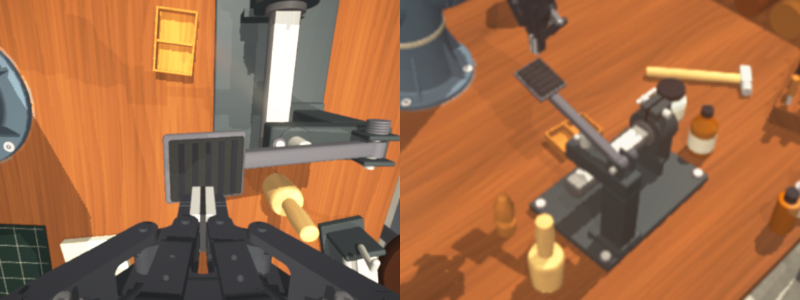

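carry_out(
  plan=[
    [0,0,0.03,0],
    [0,0,0.045,0],
    [0,-0.001,0.055,0],
    [0,-0.003,0.065,0],
    [0,-0.005,0.075,0],
    [0,-0.006,0.083,0],
    [0,-0.007,0.091,0],
    [0,-0.009,0.099,0],
    [0,-0.01,0.106,0],
    [0,-0.01,0.109,0],
    [0,-0.01,0.111,0],
    [0,-0.01,0.111,0],
  ],
)

```text
clock: 16.23
eef_pos: [0.4872, -0.0114, 0.3266]
orientation: [2.163, 2.278, 0.001]
ft_force: [-3.7, 0.4, 8.6]
gripper_width: 0.0001
```

carry_out(
  plan=[
    [0,0,0.001,0],
    [0,0,0.002,0],
    [0,0,0.003,0],
    [0,0,0.004,0],
    [0,0,0.004,0],
    [0,0,0.004,0],
  ],
)

```text
clock: 16.98
eef_pos: [0.4871, -0.0114, 0.3244]
orientation: [2.162, 2.277, 0.003]
ft_force: [-14.1, 0.2, 33.8]
gripper_width: 0.0
```

```bash
python3 - <<'E'
from h import *
s=shot('scene')
c,u,v=cloud(s);c=to_press(c,(.608,.086,.053));m=(abs(c[:,1]+.09)<.025)&(abs(c[:,0]+.125)<.03)&(c[:,2]>.23)&(c[:,2]<.262);print(m.sum(),np.median(c[m],0),np.polyfit(c[m,0],c[m,2],1))
E
```

```text
192 [-0.11538768 -0.09872162  0.25324503] [-0.00630552  0.25283164]
```

carry_out(
  plan=[
    [0,0,-0.003,0],
    [0,0.001,-0.01,0],
    [0,0.003,-0.02,0],
    [0,0.005,-0.03,0],
    [0,0.007,-0.04,0],
    [0,0.009,-0.05,0],
    [0,0.01,-0.06,0],
    [0,0.01,-0.075,0],
    [0,0.01,-0.1,0],
    [0,0.01,-0.13,0],
    [0,0.01,-0.13,0],
    [0,0.01,-0.13,0],
  ],
)

```text
clock: 18.52
eef_pos: [0.4973, -0.0109, 0.4518]
orientation: [-2.162, -2.278, 0.001]
ft_force: [0.3, -0.5, -0.5]
gripper_width: -0.0001
```

```bash
python3 - <<'E'
from h import *
o=get_obs();print(o['clock'],np.round(pose(o)[:3,3],4),np.round(o['ft_force'],1))
P=(.608,.086,.053);w=shot('wrist');s=shot('scene');t=shot('top')
for n,p in(('w',w),('s',s)):
    for q in landmark_of('pedal_top',p)[:1]: print(n,q['p'],q['pixel'],at_z(p,q['pixel'],.309))
c,u,v=cloud(w);c=to_press(c,P)
m=(abs(c[:,1]+.09)<.028)&(abs(c[:,0]+.11)<.03)&(c[:,2]>.23)&(c[:,2]<.34);f=np.polyfit(c[m,0],c[m,2],1);print('pedal',m.sum(),'z',np.polyval(f,-.111),'slope deg',np.degrees(np.arctan(f[0])))
for n,c in(('w',c),('t',to_press(cloud(t)[0],P)),('s',to_press(cloud(s)[0],P))):
    m=(c[:,1]>-.03)&(c[:,1]<.065)&(abs(c[:,2]-.134)<.01)&(abs(c[:,0]-.001)<.012);f=np.polyfit(c[m,0],c[m,2],1);print(n,'flat',m.sum(),'theta',-f[0],'z',f[1])
for k,z in dict(dye_bottle=0,glue_jar=0,rivet_tray=0,maul=0,slicker=0,hammer=0,awl=0).items():
    print(k,[(round(q['p'],2),np.round(at_z(p,q['pixel'],z)[:2],3).tolist()) for p in(t,s) for q in landmark_of(k,p)[:1]])
cv2.imwrite('pics/v7.png',np.hstack([cv2.resize(w['img'],(400,300)),cv2.resize(s['img'][120:320,160:427],(400,300))]))
E
```

```text
18.525 [ 0.4973 -0.0109  0.4518] [ 0.3 -0.5 -0.5]
w 0.89 [290.5, 227.4] [ 0.50132043 -0.00959921  0.309     ]
s 0.84 [252.2, 168.8] [ 0.4927206  -0.00528807  0.309     ]
pedal 6842 z 0.308731842680274 slope deg -16.10399396441384
w flat 2130 theta -0.0008299782559951556 z 0.13338970535868286
t flat 200 theta -0.018778776880854147 z 0.13470579930105053
s flat 123 theta -0.04023446034235806 z 0.13496953102293463
dye_bottle [(0.68, [0.641, 0.309]), (0.57, [0.659, 0.335])]
glue_jar [(0.58, [0.513, 0.35]), (0.75, [0.538, 0.355])]
rivet_tray [(0.86, [0.445, 0.146]), (0.73, [0.43, 0.138])]
maul [(0.53, [0.674, -0.157]), (0.89, [0.675, -0.148])]
slicker [(0.62, [0.496, 0.498]), (0.62, [0.535, -0.142])]
hammer [(0.7, [0.49, 0.498]), (0.92, [0.481, 0.507])]
awl [(0.54, [0.523, -0.485]), (0.58, [0.521, -0.469])]
```

View pics/v7.png

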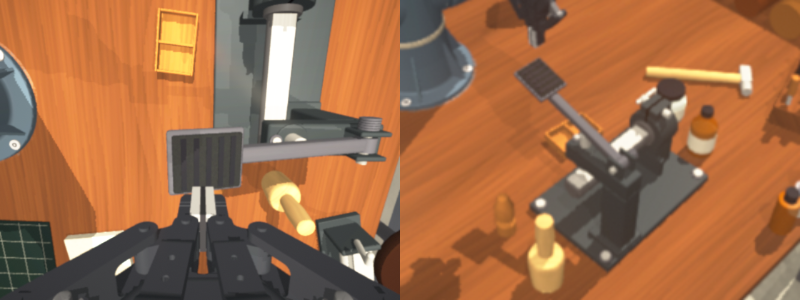

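The picture shows the pedal back up and level with its rest position, the flat facing up, and everything around the press unmoved.

```bash
python3 -c "
from bench import *
print(sign_off())"
```

```text
the job is handed in; nothing more can be done
None
```

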